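# Latch the casting mould shut

### The job

Lock the two-part plaster mould shut with the draw latch on its top: hook the claw over the far side of the keeper pin on the sliding half, then swing the latch lever back over centre and press it down fully home on the fixed half with a firm push of about 15 N held for about a second, so that the sliding half is drawn tight against the fixed half. Never press on any of it with more than 25 N. Leave the pots and tools lying around it where they are.

Things in the scene. Friction and masses are not known exactly. Their poses are not given: they have to be found in the camera images.
- mould: The mould, fixed to the bench: plywood base 250 x 120 x 12 mm, two white plaster halves 90 mm wide with aluminium top plates (tops at z 78 mm). Origin: underside of the base, below the fixed half's parting face. x points from the fixed half (x -110 to 0) to the sliding half (75 mm long), y across, z up. The steel latch on top lies at y = 0; lever and claw turn about axes parallel to y.
- lever_pivot (a point): Point on the lever's hinge axis, at (-25, 0, 98) mm in the mould's frame, 20 mm above the fixed half's top plate, between two small steel brackets (at y = +-24 mm, tops 104 mm above the bench).
- lever_bar (a point): Centre of the round steel cross bar (14 mm diameter, 46 mm long along y) that ends the lever, 65 mm from the hinge axis; two flat side arms 5 mm thick and 11 mm high at y = +-16 mm carry it. Home, the bar lies at (-90, 0, 98) mm in the mould's frame, 20 mm above the plate. Push the bar to swing the lever.
- lever (a joint): Lever angle in rad: 0 = flat, fully home, pointing to the mould's -x; pi/2 = upright; forward stop at 1.75, leaning slightly to the sliding half. Starts at 1.02 to 1.20. Stiff hinge (0.18 N m, 3 N at the bar): it stays where left and does not snap home by itself. With the claw hooked it takes up to about 8 N at the bar from 0.7 rad down to the dead centre at 0.14; press it on to its rigid stop.
- claw (a joint): Claw angle relative to the lever in rad; claw slope above level = claw - lever. Starts at 2.60 to 2.68, nearly upright. Its hinge is 20 mm from the lever's axis, at (-19.9, 0, -2) mm from it with the lever home, and turns with the lever: the forward stop brings it 1.5 mm before the axis and 20 mm above. Light friction: it stays up when steeper than about 40 degrees, else falls by its weight.
- half (a joint): Gap between the sliding and the fixed half in m: 0 = shut, up to 0.012; starts 3 to 6.5 mm open. About 3 N moves it; the latch draws it shut.
- claw_hook (a point): Point on the inner face of the hook, 64 mm from the claw's hinge and in line with it; it bears on the keeper pin. Claw: steel strip 20 mm wide, 4 mm thick, underside 4 mm above this line; the hook lip is 5 mm thick and reaches 7 mm below it. At the starting lever angles the hook comes down short, on the pin or before it; with the lever on its forward stop its lip passes 3 to 7 mm behind the pin.
- claw_roll (a point): Centre of the small round thumb roll (10 mm diameter, 34 mm long along y) at the free end of the claw, 88 mm from the claw's hinge and 8 mm above the line from hinge to hook point. Press or pinch it here to bring the claw down.
- keeper_pin (a point): Centre of the keeper pin: a steel bar 8 mm diameter along y, between two lugs (y = +-19.5 mm, 5 mm thick) on the sliding half, 96 mm above the bench, 18 mm above the plate, 19 mm beyond the parting face. Axes parallel to the mould's. Sprung: it yields up to about 5 mm (70 N) towards the fixed half as the latch is pulled tight.
- bowl: Terracotta bowl, 110 mm across, 55 mm high; a bystander. Origin: underside centre.
- beaker: White ceramic beaker, 72 mm across, 85 mm high; a bystander. Origin: underside centre.
- rib: Flat wooden throwing rib 100 x 45 x 8 mm; a bystander. Origin: underside centre.
- modeller: Wooden-handled modelling spatula 180 mm long lying on the bench; a bystander. Origin: underside, about its middle.

How it is judged (in metres and radians):
On the way, in this order (a step that is already met when the one before it is completed fails the run):
1. the claw is hooked: its hook hangs behind the far side of the keeper pin while the lever is still up (x of claw_hook in the frame of keeper_pin between 0.0015 and 0.022 m and z of claw_hook in the frame of keeper_pin below 0.004 m and value of joint lever above 0.6 rad), for 0.2 s.
2. with the claw still hooked, the lever is pressed fully home with over 11 N and the sliding half is drawn shut (x of claw_hook in the frame of keeper_pin between 0.0015 and 0.022 m and z of claw_hook in the frame of keeper_pin below 0.004 m and value of joint lever below 0.03 rad and value of joint half below 0.0015 m and contact force between mould and the fingers above 11 N), for 0.4 s.
At the end, for the whole second after the job is handed in: The lever is down on its stop (within 0.03 rad, about 2 mm at its bar) and still, the claw's hook is behind the far side of the keeper pin (hook point at least 1.5 mm beyond the pin's axis and no more than 4 mm above it), and the two halves are shut with a gap under 1.5 mm (x of claw_hook in the frame of keeper_pin between 0.0015 and 0.022 m and z of claw_hook in the frame of keeper_pin below 0.004 m and value of joint lever below 0.03 rad and value of joint half below 0.0015 m and velocity of joint lever below 0.05 rad/s); the robot touches nothing.
It fails at once if the mould or its latch is pressed with more than 25 N (contact force between mould and the fingers above 25 N or contact force between mould and the arm above 25 N).
It fails at once if a bystander pot or tool is moved by more than 30 mm (distance of any of bowl, beaker, rib, modeller from where it was at the start of the episode above 0.03 m).
It also fails if it takes over 72 s, if anything falls off the work surface, if the arm or the gripper's body presses on something with over 40 N, if the wrist force passes 120 N, or if a joint passes its speed limit or range.

### The arm

A 7-joint arm with a two-finger parallel gripper is mounted at the origin on the work surface. World frame = base frame: x ahead of the robot, y to its left, z up, the work surface at z = 0. Lengths are in mm, angles in degrees, forces in N, time in s.
With the tool pointing down it reaches from about 400 to 875 mm from the base axis. Payload 6.5 kg.
Tool frame: the origin (TCP) lies at the very end of the fingers, on their centre line; the grasp point (between the pads) lies 19 mm behind it (env.tcp_to_grasp is the y of the grasp point in the tool frame, in mm); y points along the fingers, z is the direction in which the jaws open and shut, and the axes are right-handed (so a half turn about y gives the same grasp; the last joint's range is limited). The gripper opens to 85 mm and grips with 20 to 120 N. Pads are 22 mm wide; open, the fingers measure 114 mm over their backs; the gripper's body (76 mm by 85 mm) begins 54 mm behind the grasp point. The pads swing forward as they close: fully open they stand 13 mm farther back than shut.
Start: joints at [71.952, 30.733, -0.252, 88.115, 0.149, 61.152, -4.079], TCP at [160.053, -629.979, 231.29] pointing down, gripper open.
Joint ranges: [-154.64, 154.64], [-21.42, 123.67], [-72.66, 72.17], [13.99, 137.28], [-74.86, 254.86], [10.95, 109.41], [-158.01, 158.01]. Speed limits (degrees/s): [136.94, 136.94, 180, 180, 180, 180, 180].

### API

Orientations are given as a 3x3 rotation matrix whose columns are the frame's x, y, z axes.
In Python, from workcell import env gives the robot as it stands.
- The arm moves only by the tool arm_command, never from a script. Its arguments are lists of equal length, an entry for each row: "claw": the opening, from -1 (shut) to 1 (fully open), so that 0 is half open; "linear": the shift along the tool's x, y, z in mm, a list of three; "yaw": the turn about the tool's y in rad. A call has 1 to 12 rows; each row is the pose to reach, as a shift and turn from the pose commanded when the call began, along the tool's axes at that moment; what a row does not reach only later rows make up. A row lasts 1/8 s, in which the tool goes at most 62.5 mm and 10.7 degrees, less where a joint would pass 70% of its speed; a pose out of reach is approached as far as the arm can. A call with a gripper value outside its range is refused whole. The fingers move at their own pace and stop on an object; "squeeze" is the grip in N (left out, the last holds). Time passes only in rows, so rows that repeat a pose let the fingers close. It gives the time, the measured TCP pose, the force and the opening at its end, in the units of the state.
- env.get_obs(): the state, without advancing time (a new reading comes with each control period).
- env.grab_frame(name): name is "side" or "top" or "wrist"; returns (picture, depth): 480x640x3 uint8, red, green, blue; 480x640 float32, mm along the optical axis (not along the pixel's ray), 0 where there is no reading.
- env.get_calibration(name): a dict with "mtx" (3x3 intrinsics, pixels), "rvec" (rotation vector, rad) and "tvec" (3), from world to camera coordinates, as OpenCV has them. Camera axes: x right, y down, z forward; pixel columns grow to the right and rows downward; lengths in mm; the calibration is good to about 2 mm. A picture is of the moment at which its call begins: read the wrist's pose just before it. get_calibration takes no time and is no camera call; for the wrist camera it gives the pose at the moment of the call.
- env.finish_job(): hands the job in, once; it reports no verdict.
Trained networks look in the newest picture that a camera, given by its name, has taken for a name from the list of things; names that differ only in an ending like _2 or _b are one class to them, and where a whole thing is asked for, a point or a joint stands for the part that bears it (a point fixed in the world has none). Each returns a list of dicts, best first, with "confidence" (0 to 1); they miss things now and then, are a little off and sometimes report something else, mostly with a low value. They report only what shows in the picture. A call takes as long as a camera call.
- env.search_frame(camera, name): "point" ([column, row] in pixels, amid what is visible of it).
- env.outline_of(camera, name): "mask" (480x640 bool, what is visible of it) and "point" ([column, row] in pixels, amid what is visible of it).
- env.pinpoint(camera, name): "point" ([column, row] in pixels: a listed point, or the origin of a listed thing).
The state is a dict: "t": time; "q": joint angles; "dq": joint speeds; "effort": joint torques, N m; "ee_pos": TCP position; "eef_rot": TCP orientation; "contact_force": force on the tool from outside, world axes, zero at the start; "ft_torque": the same for the moment, N m; "width": opening from 0.0 (shut) to 1.0 (fully open).
Only numpy, scipy, OpenCV 4.12 (cv2) and the standard library are available. Lean on these libraries where they do the work, as an engineer would, in place of code of your own. Each camera call takes 0.05 s, during which the arm holds its last target. There are 200 camera calls.

## Working session

There is one attempt and no reset: what is moved stays moved. The work goes in short steps, Python scripts to look and compute and a tool call to move; the robot and the scene stay as the last step left them, time stands still between calls to the robot, and variables do not carry over. Pictures are saved under pics/ and viewed, about 8 in all and at most 12, crops included, and the job is handed in when it is done.

Besides the shell and the picture viewer there is one more tool, called after "Request:" as name(argument=value, ...), one argument or row to a line, values as JSON. arm_command: Moves the arm, as the interface text tells. Its arguments: {"type":"object","properties":{"claw":{"type":"array","items":{"type":"number"}},"linear":{"type":"array","items":{"type":"array","items":{"type":"number"}}},"yaw":{"type":"array","items":{"type":"number"}},"squeeze":{"type":"number"}},"required":["claw","linear","yaw"]}

```bash
mkdir -p pics; cat > h.py <<'E'
import numpy as np, cv2
from workcell import env
def cal(c):
    k=env.get_calibration(c); R=cv2.Rodrigues(np.array(k["rvec"],float))[0]
    return np.array(k["mtx"],float).reshape(3,3),R,np.array(k["tvec"],float).ravel()
def ray(c,p):
    K,R,t=cal(c); d=R.T@np.linalg.solve(K,[p[0],p[1],1]); return -R.T@t,d
def at_z(c,p,z):
    o,d=ray(c,p); return o+d*(z-o[2])/d[2]
def at_depth(c,p,dep):
    o,d=ray(c,p); u,v=int(round(p[0])),int(round(p[1]))
    w=dep[max(v-1,0):v+2,max(u-1,0):u+2]; w=w[w>0]
    return o+d*np.median(w) if len(w) else None
def tri(ps):
    A=np.zeros((3,3));b=np.zeros(3)
    for c,p in ps:
        o,d=ray(c,p); d=d/np.linalg.norm(d);M=np.eye(3)-np.outer(d,d);A+=M;b+=M@o
    return np.linalg.solve(A,b)
def proj(c,X):
    K,R,t=cal(c); x=K@(R@np.array(X,float)+t); return x[:2]/x[2]
E
cat > look.py <<'E'
import sys; from h import *
np.set_printoptions(precision=1,suppress=True)
tag=sys.argv[1]
for c in sys.argv[2].split(','):
    im,dep=env.grab_frame(c); cv2.imwrite(f"pics/{tag}_{c}.png",im[:,:,::-1]); np.save(f"pics/{tag}_{c}.npy",dep)
    for n in sys.argv[3].split(','):
        r=env.pinpoint(c,n)
        for q in r[:1]: print(c,n,np.round(q["point"],1),round(q["confidence"],2),at_depth(c,q["point"],dep))
s=env.get_obs(); print(s["t"],s["ee_pos"],s["contact_force"],s["width"]); print(np.array(s["eef_rot"]))
E
python3 look.py a side,top mould,lever_pivot,lever_bar,claw_roll,claw_hook,keeper_pin,bowl,beaker,rib,modeller
```

```text
side mould [318.7 264.7] 0.94 [532.4  37.2  63.8]
side lever_pivot [308.6 232.1] 0.6 [599.9 -11.9  81.6]
side lever_bar [296.1 209.2] 0.62 [613.3  10.5 165.7]
side claw_roll [302.5 196.3] 0.68 [ 742.  -158.2    1.6]
side claw_hook [307.  204.3] 0.81 [591.3  -0.1 185.2]
side keeper_pin [325.9 242.2] 0.73 [540.4   1.  100.7]
side bowl [346. 171.] 0.88 [ 706.2 -312.     6.3]
side beaker [174.2 313.1] 0.79 [704.1 306.7  40. ]
side rib [245.5 432. ] 0.94 [431.  380.1   9. ]
top mould [317.2 239. ] 0.76 [567.    6.7  63.1]
top lever_pivot [316.2 227.9] 0.84 [588.2   9.3  81.6]
top lever_bar [320.  207.3] 0.83 [615.9   3.1 166.1]
top claw_roll [320.5 213.4] 0.44 [596.2   2.7 207.1]
top claw_hook [321.4 218.5] 0.45 [590.6   0.4 183.9]
top keeper_pin [321.7 246.3] 0.54 [549.2  -2.7  81.2]
top bowl [446.9 182.1] 0.78 [ 711.6 -291.6    4.3]
top beaker [191.1 167.9] 0.82 [733.8 295.2   8.1]
top rib [149.1 296. ] 0.7 [443.1 373.2   8.5]
top modeller [495.2 312.6] 0.96 [ 414.6 -393.2    4.5]
1.1 [ 160.  -630.   231.3] [ 0.7 -0.4 -0. ] 0.9989022965866807
[[-1.  -0.   0.2]
 [-0.2 -0.  -1. ]
 [ 0.  -1.   0. ]]
```

```bash
python3 - <<'E'
from h import *
a=cv2.imread("pics/a_top.png");b=cv2.imread("pics/a_side.png")
A=cv2.resize(a[160:300,240:400],None,fx=2.5,fy=2.5,interpolation=2);B=cv2.resize(b[160:300,240:400],None,fx=2.5,fy=2.5,interpolation=2)
cv2.imwrite("pics/crop1.png",np.vstack([np.hstack([A,B]),cv2.resize(b,(800,600))[350:600]*0+0]) if 0 else np.hstack([A,B]))
# top-plate orientation & parting from depth
for c in ("side","top"):
    d=np.load(f"pics/a_{c}.npy");K,R,t=cal(c)
    u,v=np.meshgrid(np.arange(640),np.arange(480));m=d>0
    P=np.stack([(u-K[0,2])/K[0,0]*d,(v-K[1,2])/K[1,1]*d,d],-1)[m]
    W=(P-t)@R
    s=(abs(W[:,2]-78)<5)&(abs(W[:,0]-570)<160)&(abs(W[:,1])<120)
    r=cv2.minAreaRect(W[s][:,:2].astype(np.float32)); print(c,s.sum(),r,W[s].mean(0))
    s=(abs(W[:,2]-12)<5)&(abs(W[:,0]-570)<200)&(abs(W[:,1])<120)
    print(' base',s.sum(),cv2.minAreaRect(W[s][:,:2].astype(np.float32)))
for n in ["lever_pivot","lever_bar","claw_roll","claw_hook","keeper_pin","mould"]:
    P={"side":{"lever_pivot":(308.6,232.1),"lever_bar":(296.1,209.2),"claw_roll":(302.5,196.3),"claw_hook":(307,204.3),"keeper_pin":(325.9,242.2),"mould":(318.7,264.7)},
    "top":{"lever_pivot":(316.2,227.9),"lever_bar":(320,207.3),"claw_roll":(320.5,213.4),"claw_hook":(321.4,218.5),"keeper_pin":(321.7,246.3),"mould":(317.2,239)}}
    print(n,tri([(c,P[c][n]) for c in P]).round(1))
E
```

```text
side 2080 ((580.4053955078125, -1.7569847106933594), (191.367919921875, 94.07756042480469), 4.785787105560303) [570.72581988   4.34590367  79.27663934]
 base 1189 ((565.317138671875, -2.2499542236328125), (250.92434692382812, 120.91323852539062), 4.820550918579102)
top 2982 ((582.6978149414062, 1.8079185485839844), (191.0260467529297, 89.95024108886719), 4.866455078125) [577.5787534   1.7116638  78.4406489]
 base 1479 ((589.1357421875, 1.145233154296875), (306.5548400878906, 214.53195190429688), 1.6210668087005615)
lever_pivot [582.8   9.2 112.3]
lever_bar [618.6   3.5 156.6]
claw_roll [597.5   3.5 207. ]
claw_hook [590.4   0.6 186.3]
keeper_pin [546.1  -3.5  92.8]
mould [5.692e+02 2.500e+00 5.000e-01]
```

View pics/crop1.png

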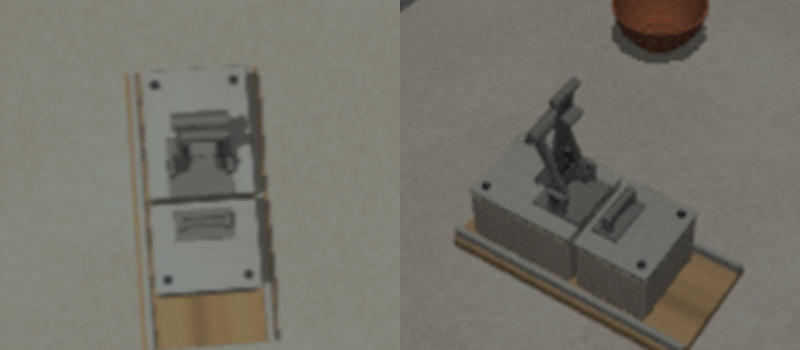

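View pics/a_side.png

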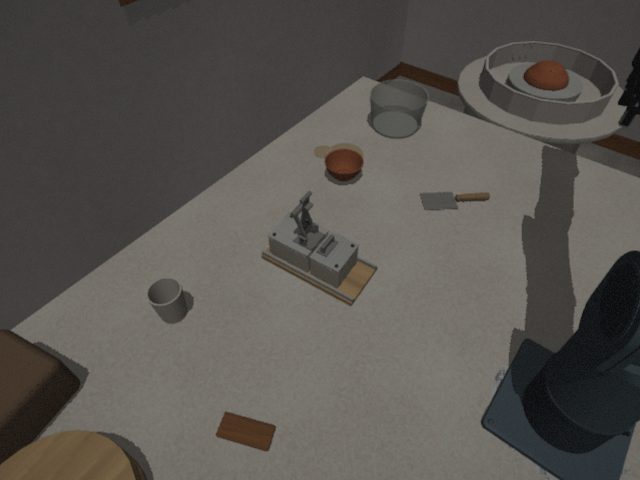

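```bash
cat > go.py <<'E'
# python3 go.py X Y Z in mould frame (mm) -> tool shift ; yaw to align
import sys; from h import *
O=np.array([568.5,0,0]);a=np.radians(4.8)
X=np.array([-np.cos(a),-np.sin(a),0]);Y=np.array([np.sin(a),-np.cos(a),0])
def w(p): return O+p[0]*X+p[1]*Y+np.array([0,0,p[2]])
if __name__=="__main__":
    s=env.get_obs();R=np.array(s["eef_rot"]);p=np.array(s["ee_pos"])
    T=w(list(map(float,sys.argv[1:4])))
    Rt=np.stack([X,[0,0,-1],Y],1); 
    print("shift",(R.T@(T-p)).round(1),"yaw rotvec tool",(cv2.Rodrigues(R.T@Rt)[0].ravel()).round(4),"world",T.round(1))
    print("mould pos",((p-O)@X).round(1),((p-O)@Y).round(1),p[2].round(1),s["contact_force"],s["t"])
E
python3 go.py -40 0 330; python3 -c "
from h import *
print(np.array(env.get_obs()['eef_rot']).round(4)); K,R,t=cal('wrist'); print((-R.T@t).round(), R.round(2))"
```

```text
shift [-590.5  -98.7 -503.4] yaw rotvec tool [-0.     0.165  0.   ] world [608.4   3.3 330. ]
mould pos 459.8 593.6 231.3 [ 0.72997834 -0.35765827 -0.03473523] 1.1
[[-0.9692 -0.      0.2462]
 [-0.2462 -0.     -0.9692]
 [ 0.     -1.      0.    ]]
[ 235. -611.  374.] [[ 0.25 -0.97  0.  ]
 [-0.92 -0.23  0.3 ]
 [-0.29 -0.08 -0.95]]
```

Request:
arm_command(
  claw=[-1, -1, -1, -1, -1, -1, -1, -1, -1, -1, -1, -1],
  linear=[
    [-100, -70, -100],
    [-590, -70, -503],
    [-590, -70, -503],
    [-590, -70, -503],
    [-590, -70, -503],
    [-590, -70, -503],
    [-590, -70, -503],
    [-590, -70, -503],
    [-590, -70, -503],
    [-590, -70, -503],
    [-590, -70, -503],
    [-590, -70, -503],
  ],
  yaw=[0, 0.165, 0.165, 0.165, 0.165, 0.165, 0.165, 0.165, 0.165, 0.165, 0.165, 0.165],
  squeeze=20,
)

```text
t: 2.6
ee_pos: [589.7, -22.6, 299.7]
eef_rot: [[-0.997, 0.001, 0.083], [-0.083, -0.0, -0.997], [-0.001, -1.0, 0.0]]
contact_force: [0.5, -0.7, 0.2]
width: -0.001
```

```bash
python3 go.py -40 0 300
```

```text
shift [-20.7  -0.3 -24.3] yaw rotvec tool [-0.0004 -0.0004 -0.0006] world [608.4   3.3 300. ]
mould pos -19.3 24.3 299.7 [ 0.48966745 -0.7276509   0.17045707] 2.6
```

Request:
arm_command(
  claw=[-1, -1, -1, -1],
  linear=[
    [-21, 0, -24],
    [-21, 0, -24],
    [-21, 0, -24],
    [-21, 0, -24],
  ],
  yaw=[0, 0, 0, 0],
)

```text
t: 3.1
ee_pos: [607.1, -0.3, 299.4]
eef_rot: [[-0.997, -0.0, 0.081], [-0.081, -0.001, -0.997], [0.0, -1.0, 0.001]]
contact_force: [1.0, -0.6, 0.2]
width: -0.003
```

```bash
python3 look.py b wrist mould,lever_pivot,lever_bar,claw_roll,claw_hook,keeper_pin; python3 - <<'E'
from go import *
d=np.load("pics/b_wrist.npy");K,R,t=cal("wrist")
u,v=np.meshgrid(np.arange(640),np.arange(480));m=d>0
P=np.stack([(u-K[0,2])/K[0,0]*d,(v-K[1,2])/K[1,1]*d,d],-1)[m]
W=(P-t)@R
M=np.stack([(W-O)@X,(W-O)@Y,W[:,2]],1)
s=(abs(M[:,2]-78)<4)&(abs(M[:,0])<150)&(abs(M[:,1])<70)
print(cv2.minAreaRect(M[s][:,:2].astype(np.float32)), M[s].min(0),M[s].max(0))
h=np.histogram(M[s][:,0],np.arange(-130,110,2)); print(h[0])
for z0,z1 in ((145,175),(190,220)):
    s=(M[:,2]>z0)&(M[:,2]<z1)&(abs(M[:,0])<100)&(abs(M[:,1])<40); print(z0,M[s].min(0),M[s].max(0),np.median(M[s],0))
E
```

```text
wrist mould [315.6 225.2] 0.83 [603.4   1.9 152. ]
wrist lever_pivot [318.7 226.3] 0.91 [603.1  -0.6 153.6]
wrist lever_bar [318.  266.5] 0.7 [542.4  -4.7 100.4]
wrist claw_roll [319.5 251.6] 0.71 [599.2  -0.9 208.4]
wrist claw_hook [317.6 247.3] 0.85 [600.3   0.8 202.2]
wrist keeper_pin [319.3 267.9] 0.55 [540.7  -5.8  99.6]
3.45 [607.5   1.3 299.4] [-0.3  0.8 -0.4] 0.0012284907319081112
[[-1.   0.   0.1]
 [-0.1 -0.  -1. ]
 [-0.  -1.   0. ]]
((-13.631866455078125, 1.3814315795898438), (188.98007202148438, 90.12599182128906), 0.16823455691337585) [-108.02112135  -43.86008482   74.1453006 ] [80.72857371 46.69922606 81.99847566]
[  0   0   0   0   0   0   0   0   0   0  14 178 167 159 165 167 172 164
 166 170 170 169 170 169 166 167 160 136 128 159 166 166 165 162 147 117
 151 163 163 155 153 134 137 114 142 115  52  56  54  45  35  51  52  38
  41  56  48  44  67  78  73  81  91  79  82  45   0   0 111  86  58  62
  48  52  63  41  59  54  87  61  54  61  57  74  92  87 138 106 124 121
 105 127 103  78  66  73  59  80  65  71  37  27  19  19  17   9   0   0
   0   0   0   0   0   0   0   0   0   0   0]
145 [-54.57745406 -21.73327589 145.08033672] [-31.7517183   24.3313577  174.94969189] [-46.52014095   1.2023906  164.2309295 ]
190 [-33.15677491 -15.2299592  190.05571532] [-22.35265125  17.79693111 210.9586158 ] [-29.52916178   1.30591678 208.11468158]
```

View pics/b_wrist.png

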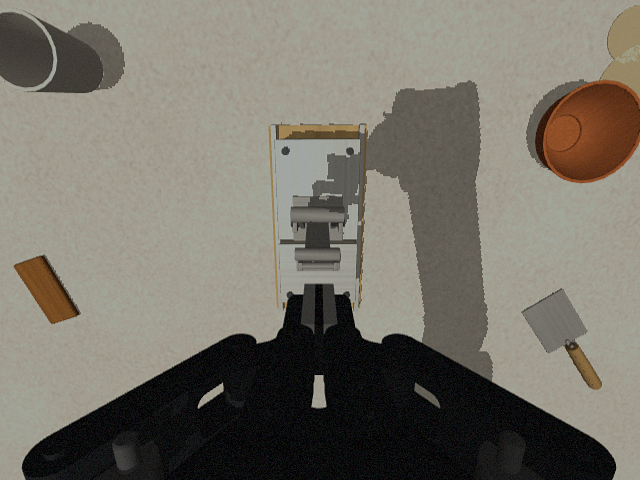

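```bash
sed -i 's/^def w/O=O+1.7*X+1.3*Y\ndef w/' go.py; python3 go.py -90 0 153
```

```text
shift [-49.3 146.4  -0.7] yaw rotvec tool [-0.0001 -0.0003 -0.0001] world [656.6   6.1 153. ]
mould pos -40.7 0.7 299.4 [-0.29350696  0.79423893 -0.36834836] 3.45
```

Request:
arm_command(
  claw=[-1, -1, -1, -1, -1, -1, -1, -1, -1, -1],
  linear=[
    [-49, 0, -1],
    [-49, 20, -1],
    [-49, 80, -1],
    [-49, 140, -1],
    [-49, 146, -1],
    [-40, 146, -1],
    [-33, 146, -1],
    [-26, 146, -1],
    [-19, 146, -1],
    [-12, 146, -1],
  ],
  yaw=[0, 0, 0, 0, 0, 0, 0, 0, 0, 0],
)

```text
t: 4.7
ee_pos: [622.7, 3.8, 156.2]
eef_rot: [[-0.996, 0.009, 0.084], [-0.084, 0.001, -0.996], [-0.009, -1.0, 0.0]]
contact_force: [5.1, 0.4, 4.3]
width: -0.002
```

```bash
python3 go.py -53 0 153
```

```text
shift [3.1 3.2 0.6] yaw rotvec tool [-0.     -0.     -0.0087] world [619.7   3.  153. ]
mould pos -56.0 -0.6 156.2 [5.06434887 0.41049752 4.28242713] 4.7
```

Request:
arm_command(
  claw=[-1, -1, -1, -1, -1, -1, -1, -1],
  linear=[
    [2, 0, 0],
    [4, 0, 0],
    [6, 0, 0],
    [8, 0, 0],
    [10, 0, 0],
    [12, 0, 0],
    [14, 0, 0],
    [16, 0, 0],
  ],
  yaw=[0, 0, 0, 0, 0, 0, 0, 0],
)

```text
t: 5.7
ee_pos: [603.2, 2.2, 153.2]
eef_rot: [[-0.996, -0.0, 0.084], [-0.084, -0.0, -0.996], [0.0, -1.0, 0.0]]
contact_force: [2.1, -0.4, 2.8]
width: 0.002
```

```bash
python3 go.py -31 0 153
```

```text
shift [5.5 0.2 0.6] yaw rotvec tool [-0.      0.0001  0.0004] world [597.8   1.2 153. ]
mould pos -36.5 -0.6 153.2 [ 2.09768512 -0.35177773  2.76383969] 5.7
```

Request:
arm_command(
  claw=[-1, -1, -1, -1, -1],
  linear=[
    [1.5, 0, 0],
    [3, 0, 0],
    [4, 0, 0],
    [5, 0, 0],
    [6, 0, 0],
  ],
  yaw=[0, 0, 0, 0, 0],
)

```text
t: 6.32
ee_pos: [597.4, 1.7, 153.2]
eef_rot: [[-0.996, -0.0, 0.084], [-0.084, 0.0, -0.996], [0.0, -1.0, -0.0]]
contact_force: [4.6, 0.9, 0.6]
width: -0.002
```

Request:
arm_command(
  claw=[-1, -1, -1],
  linear=[
    [1, 0, 0],
    [2, 0, 0],
    [2, 0, 0],
  ],
  yaw=[0, 0, 0],
)

```text
t: 6.7
ee_pos: [597.2, 1.7, 153.3]
eef_rot: [[-0.996, 0.004, 0.084], [-0.084, 0.001, -0.996], [-0.004, -1.0, -0.0]]
contact_force: [8.6, 1.0, -5.0]
width: -0.001
```

```bash
python3 go.py -31 0 153; python3 look.py c side lever_bar,claw_roll,claw_hook,lever_pivot; python3 - <<'E'
from go import *
b=cv2.imread("pics/c_side.png");cv2.imwrite("pics/c_crop.png",cv2.resize(b[150:300,230:400],None,fx=4,fy=4,interpolation=2))
E
```

```text
shift [-0.5  0.3  0.6] yaw rotvec tool [ 0.0003  0.0001 -0.0037] world [597.8   1.2 153. ]
mould pos -30.5 -0.6 153.3 [ 8.61252629  1.04683351 -5.041064  ] 6.7
side lever_bar [309.5 213.4] 0.94 [581.3   4.7 168.2]
side claw_roll [330.  210.3] 0.56 [537.2  -7.9 194.6]
side claw_hook [323.7 217.8] 0.45 [540.1   9.3 185.1]
side lever_pivot [306.7 230.8] 0.71 [582.3  14.9 121.8]
6.95 [597.2   1.7 153.4] [ 8.   0.1 -4.3] 6.300227403515708e-05
[[-1.   0.   0.1]
 [-0.1  0.  -1. ]
 [-0.  -1.  -0. ]]
```

View pics/c_crop.png

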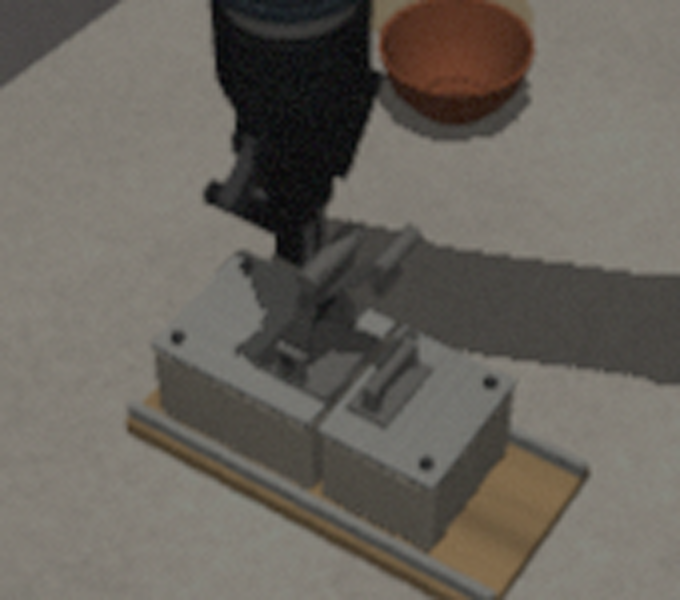

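Request:
arm_command(
  claw=[-1, -1, -1, -1, -1, -1, -1, -1, -1],
  linear=[
    [-6, 0, 0],
    [-12, 0, 0],
    [-12, -30, 0],
    [-12, -62, 0],
    [-5, -62, 0],
    [28, -62, 0],
    [28, -62, 0],
    [28, -45, 0],
    [28, -33, 0],
  ],
  yaw=[0, 0, 0, 0, 0, 0, 0, 0, 0],
)

```text
t: 8.07
ee_pos: [567.4, -0.8, 184.4]
eef_rot: [[-0.996, -0.002, 0.084], [-0.084, 0.0, -0.996], [0.002, -1.0, -0.0]]
contact_force: [0.9, 0.3, 0.4]
width: -0.005
```

Request:
arm_command(
  claw=[-1, -1, -1, -1, -1, -1],
  linear=[
    [0, 0, 0],
    [4, 0, 0],
    [8, 1, 0],
    [12, 3, 0],
    [16, 5, 0],
    [20, 8, 0],
  ],
  yaw=[0, 0, 0, 0, 0, 0],
)

```text
t: 8.82
ee_pos: [547.5, -2.5, 178.3]
eef_rot: [[-0.996, 0.0, 0.084], [-0.084, -0.0, -0.996], [-0.0, -1.0, 0.0]]
contact_force: [-0.4, 0.6, -0.2]
width: -0.001
```

```bash
python3 go.py 28 0 172
```

```text
shift [8.5 6.3 0.6] yaw rotvec tool [-0.      0.     -0.0002] world [539.   -3.8 172. ]
mould pos 19.5 -0.6 178.3 [-0.43852893  0.62080409 -0.18278877] 8.825
```

Request:
arm_command(
  claw=[-1, -1, -1, -1, -1, -1],
  linear=[
    [4, 2, 0],
    [8, 5, 0],
    [12, 8, 0],
    [15, 10, 0],
    [18, 12, 0],
    [18, 12, 0],
  ],
  yaw=[0, 0, 0, 0, 0, 0],
)

```text
t: 9.57
ee_pos: [529.5, -4.0, 166.2]
eef_rot: [[-0.996, -0.0, 0.084], [-0.084, -0.0, -0.996], [0.0, -1.0, 0.0]]
contact_force: [-0.1, -0.2, 0.3]
width: -0.003
```

```bash
python3 look.py d side lever_bar,claw_roll,claw_hook,keeper_pin; python3 - <<'E'
from go import *
b=cv2.imread("pics/d_side.png");cv2.imwrite("pics/d_crop.png",cv2.resize(b[150:300,230:400],None,fx=4,fy=4,interpolation=2))
E
```

```text
side lever_bar [313.  213.9] 0.95 [574.8   1.  167.7]
side claw_hook [331.2 245.1] 0.8 [526.7  -0.1  99.7]
side keeper_pin [325.1 243.1] 0.47 [539.7   4.7 101.6]
9.825 [530.   -3.9 166.4] [ 1.   0.5 -0.2] -0.0042264240597306765
[[-1.   0.   0.1]
 [-0.1  0.  -1. ]
 [-0.  -1.  -0. ]]
```

View pics/d_crop.png

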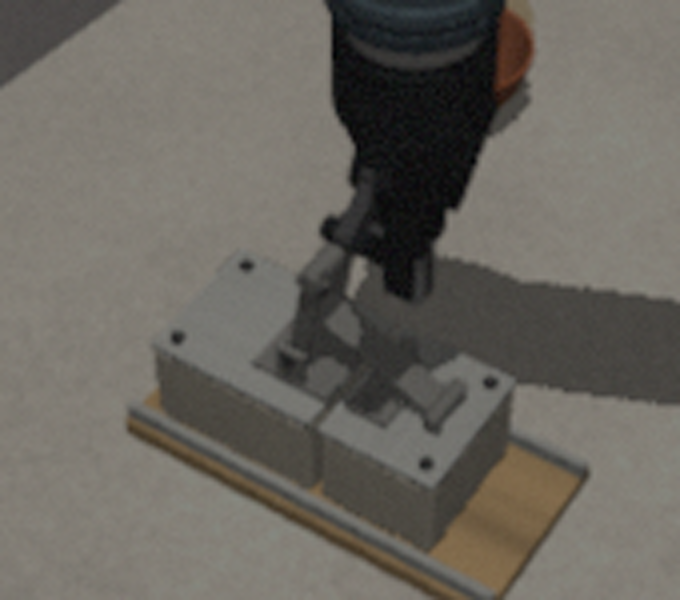

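Request:
arm_command(
  claw=[-1, -1, -1, -1, -1, -1, -1, -1, -1, -1],
  linear=[
    [-15, 0, 0.6],
    [-20, 9, 0.6],
    [-26, 9, 0.6],
    [-32, 9, 0.6],
    [-37, 9, 0.6],
    [-42, 9, 0.6],
    [-47, 9, 0.6],
    [-52, 9, 0.6],
    [-57, 9, 0.6],
    [-62, 9, 0.6],
  ],
  yaw=[0, 0, 0, 0, 0, 0, 0, 0, 0, 0],
)

```text
t: 11.08
ee_pos: [591.2, 0.6, 156.7]
eef_rot: [[-0.996, -0.002, 0.084], [-0.084, -0.0, -0.996], [0.002, -1.0, -0.0]]
contact_force: [-4.8, 0.2, -1.2]
width: 0.0
```

Request:
arm_command(
  claw=[-1, -1, -1, -1, -1, -1],
  linear=[
    [-4, 1, 0],
    [-8, 2, 0],
    [-11, 4, 0],
    [-14, 6, 0],
    [-17, 8, 0],
    [-17, 8, 0],
  ],
  yaw=[0, 0, 0, 0, 0, 0],
)

```text
t: 11.82
ee_pos: [609.8, 2.2, 149.6]
eef_rot: [[-0.996, 0.002, 0.084], [-0.084, 0.0, -0.996], [-0.002, -1.0, -0.0]]
contact_force: [0.9, 0.1, 0.5]
width: -0.0
```

```bash
python3 go.py -60 0 165;  python3 look.py e side,top lever_bar,claw_roll,claw_hook,keeper_pin; python3 - <<'E'
from go import *
b=cv2.imread("pics/e_side.png");cv2.imwrite("pics/e_crop.png",cv2.resize(b[150:300,230:400],None,fx=4,fy=4,interpolation=2))
E
```

```text
shift [-17.  -15.3  -0. ] yaw rotvec tool [ 0.0001  0.     -0.0024] world [626.7   3.6 165. ]
mould pos -43.0 -0.0 149.6 [0.8818856  0.10743188 0.47581587] 11.825
side lever_bar [292.4 207.5] 0.89 [627.2   6.8 159.3]
side claw_roll [336.8 246.9] 0.84 [514.1  -3.5  99.7]
side claw_hook [328.8 243.6] 0.63 [532.5   0.9 101.6]
side keeper_pin [324.7 241.4] 0.62 [542.9   2.  102.4]
top lever_bar [192.4 167.3] 0.31 [735.8 292.8   5.9]
top keeper_pin [321.2 244.8] 0.54 [486.2   8.3 616. ]
12.325 [608.6   2.  149.3] [0.2 0.1 0.1] -0.001019438067811194
[[-1.   0.   0.1]
 [-0.1  0.  -1. ]
 [-0.  -1.  -0. ]]
```

View pics/e_crop.png

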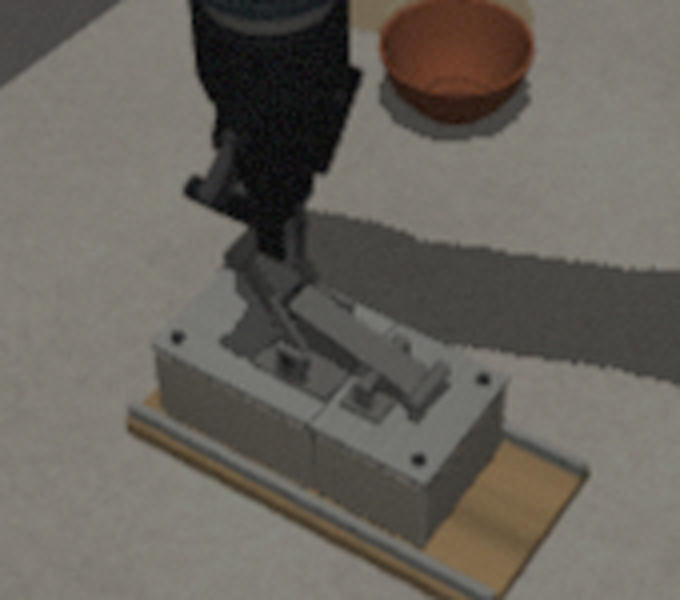

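Request:
arm_command(
  claw=[-1, -1, -1, -1, -1, -1, -1, -1, -1, -1],
  linear=[
    [3, 0, 0],
    [3, -24, 0],
    [-12, -24, 0],
    [-29, -24, 0],
    [-29, -20, 0],
    [-30, -15, 0],
    [-31, -12, 0],
    [-32, -9, 0],
    [-33, -6, 0],
    [-34, -4, 0],
  ],
  yaw=[0, 0, 0, 0, 0, 0, 0, 0, 0, 0],
)

```text
t: 13.58
ee_pos: [643.3, 5.0, 153.9]
eef_rot: [[-0.996, 0.002, 0.084], [-0.084, 0.0, -0.996], [-0.002, -1.0, -0.0]]
contact_force: [1.3, -0.3, 4.6]
width: -0.003
```

Request:
arm_command(
  claw=[-1, -1, -1, -1, -1, -1],
  linear=[
    [-1, 2, 0],
    [-2, 4, 0],
    [-3, 6, 0],
    [-4, 8, 0],
    [-5, 10, 0],
    [-6, 12, 0],
  ],
  yaw=[0, 0, 0, 0, 0, 0],
)

```text
t: 14.32
ee_pos: [647.8, 5.3, 140.6]
eef_rot: [[-0.996, -0.002, 0.084], [-0.084, -0.0, -0.996], [0.002, -1.0, -0.0]]
contact_force: [-0.6, -0.5, -0.6]
width: 0.003
```

```bash
python3 go.py -88 0 110
```

```text
shift [-6.9 30.6 -0.1] yaw rotvec tool [ 0.     -0.      0.0015] world [654.6   5.9 110. ]
mould pos -81.2 0.1 140.6 [-0.63185075 -0.53262913 -0.57597483] 14.325
```

Request:
arm_command(
  claw=[-1, -1, -1, -1, -1, -1],
  linear=[
    [-1, 2, 0],
    [-2, 4, 0],
    [-3, 6, 0],
    [-4, 8, 0],
    [-5, 10, 0],
    [-6, 12, 0],
  ],
  yaw=[0, 0, 0, 0, 0, 0],
)

```text
t: 15.08
ee_pos: [654.5, 5.9, 129.2]
eef_rot: [[-0.996, -0.0, 0.084], [-0.084, -0.0, -0.996], [0.0, -1.0, 0.0]]
contact_force: [0.4, 0.1, -0.1]
width: -0.0
```

Request:
arm_command(
  claw=[-1, -1, -1, -1],
  linear=[
    [0, 2, 0],
    [0, 4, 0],
    [0, 6, 0],
    [0, 8, 0],
  ],
  yaw=[0, 0, 0, 0],
)

```text
t: 15.58
ee_pos: [654.4, 5.9, 121.2]
eef_rot: [[-0.996, -0.0, 0.084], [-0.084, -0.0, -0.996], [0.0, -1.0, 0.0]]
contact_force: [0.1, 0.2, 1.0]
width: 0.005
```

```bash
python3 go.py -88 0 110;python3 look.py f side lever_bar,claw_roll,claw_hook,keeper_pin; python3 - <<'E'
from go import *
b=cv2.imread("pics/f_side.png");cv2.imwrite("pics/f_crop.png",cv2.resize(b[150:300,230:400],None,fx=4,fy=4,interpolation=2))
E
```

```text
shift [-0.2 11.2 -0. ] yaw rotvec tool [-0.      0.0001  0.    ] world [654.6   5.9 110. ]
mould pos -87.8 0.0 121.2 [0.05883604 0.24937213 0.99389489] 15.575
side lever_bar [292.  211.5] 0.87 [621.3  15.3 157.6]
side claw_roll [337.5 246.5] 0.77 [513.9  -5.8  98.9]
side claw_hook [327.7 242.6] 0.66 [535.2   1.3 103.3]
side keeper_pin [322.9 244.2] 0.63 [542.7   8.7  99.5]
15.825 [654.4   5.9 121.4] [0.1 0.5 0.6] -0.0005147669711322541
[[-1.   0.   0.1]
 [-0.1 -0.  -1. ]
 [-0.  -1.   0. ]]
```

View pics/f_crop.png

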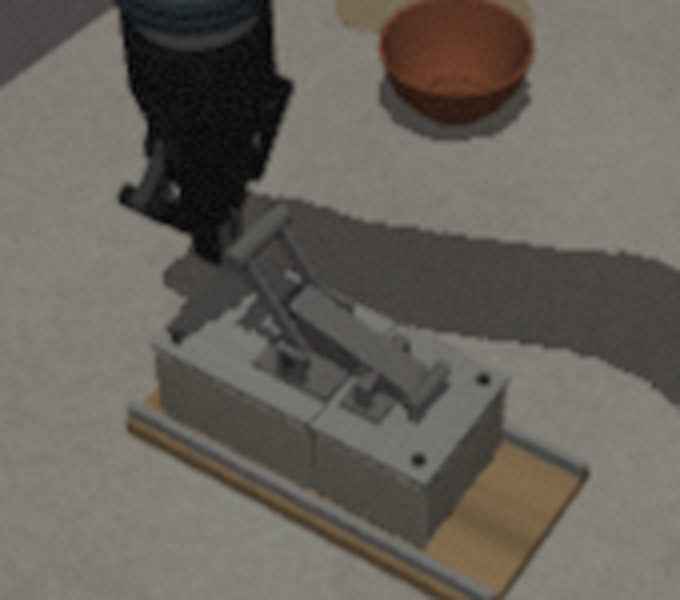

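```bash
python3 - <<'E'
from go import *
for th in np.arange(.7,1.3,.1):
    print(round(th,1),[proj("side",w([-25-65*np.cos(th),y,98+65*np.sin(th)])).round(1) for y in(-23,0,23)])
E
```

```text
0.7 [array([282.4, 216.8]), array([288.6, 210.5]), array([294.6, 204.3])]
0.8 [array([283.9, 216.1]), array([290.1, 209.7]), array([296.1, 203.5])]
0.9 [array([285.6, 215.6]), array([291.8, 209.2]), array([297.8, 203. ])]
1.0 [array([287.4, 215.3]), array([293.7, 208.9]), array([299.7, 202.7])]
1.1 [array([289.5, 215.3]), array([295.7, 208.9]), array([301.8, 202.6])]
1.2 [array([291.7, 215.5]), array([297.9, 209.1]), array([303.9, 202.8])]
1.3 [array([294., 216.]), array([300.2, 209.5]), array([306.3, 203.2])]
```

Request:
arm_command(
  claw=[-1, -1, -1, -1, -1, -1, -1, -1, -1, -1, -1],
  linear=[
    [-5, 0, 0],
    [-5, -30, 0],
    [-5, -54, 0],
    [10, -54, 0],
    [30, -54, 0],
    [30, -48, 0],
    [29, -43, 0],
    [28, -40, 0],
    [25, -37, 0],
    [22, -35, 0],
    [20, -33, 0],
  ],
  yaw=[0, 0, 0, 0, 0, 0, 0, 0, 0, 0, 0],
)

```text
t: 17.2
ee_pos: [635.0, 4.3, 154.5]
eef_rot: [[-0.996, 0.001, 0.084], [-0.084, 0.0, -0.996], [-0.001, -1.0, -0.0]]
contact_force: [-1.6, 0.1, 4.7]
width: 0.001
```

Request:
arm_command(
  claw=[-1, -1, -1, -1],
  linear=[
    [-2, 2, 0],
    [-4, 4, 0],
    [-6, 7, 0],
    [-8, 9, 0],
  ],
  yaw=[0, 0, 0, 0],
)

```text
t: 17.7
ee_pos: [644.0, 5.1, 146.4]
eef_rot: [[-0.996, 0.003, 0.084], [-0.084, 0.0, -0.996], [-0.003, -1.0, -0.0]]
contact_force: [-0.5, -0.6, 7.5]
width: 0.001
```

```bash
python3 go.py -88 0 110
```

```text
shift [-10.6  36.4   0.1] yaw rotvec tool [ 0.      0.0001 -0.0032] world [654.6   5.9 110. ]
mould pos -77.3 -0.1 146.4 [-0.51552798 -0.6034077   7.46264792] 17.7
```

Request:
arm_command(
  claw=[-1, -1, -1, -1, -1, -1],
  linear=[
    [-1, 2, 0],
    [-2, 4, 0],
    [-3, 6, 0],
    [-4, 8, 0],
    [-5, 10, 0],
    [-6, 12, 0],
  ],
  yaw=[0, 0, 0, 0, 0, 0],
)

```text
t: 18.45
ee_pos: [652.3, 5.8, 135.8]
eef_rot: [[-0.996, 0.008, 0.084], [-0.084, 0.001, -0.996], [-0.008, -1.0, -0.0]]
contact_force: [3.6, 1.1, 10.1]
width: -0.003
```

Request:
arm_command(
  claw=[-1, -1, -1, -1, -1, -1],
  linear=[
    [-1, 2, 0],
    [-2, 4, 0],
    [-3, 6, 0],
    [-4, 8, 0],
    [-4, 10, 0],
    [-5, 12, 0],
  ],
  yaw=[0, 0, 0, 0, 0, 0],
)

```text
t: 19.2
ee_pos: [657.6, 6.3, 123.7]
eef_rot: [[-0.996, 0.009, 0.084], [-0.084, 0.001, -0.996], [-0.009, -1.0, -0.0]]
contact_force: [5.1, 0.9, 6.1]
width: 0.004
```

```bash
python3 go.py -88 0 110
```

```text
shift [ 3.1 13.7  0.1] yaw rotvec tool [ 0.0002  0.     -0.0091] world [654.6   5.9 110. ]
mould pos -91.0 -0.1 123.7 [5.11119608 0.85148749 6.05658772] 19.2
```

```bash
python3 look.py g side lever_bar,claw_roll,claw_hook,keeper_pin; python3 - <<'E'
from go import *
b=cv2.imread("pics/g_side.png");cv2.imwrite("pics/g_crop.png",cv2.resize(b[150:300,230:400],None,fx=4,fy=4,interpolation=2))
E
```

```text
side lever_bar [284.3 213.6] 0.77 [649.1  11.2 130.3]
side claw_roll [336.4 246. ] 0.74 [525.5 -18.2  80.4]
side claw_hook [326.7 240.4] 0.93 [540.8  -2.4 103.2]
side keeper_pin [321.2 238.9] 0.59 [552.6   2.  104. ]
19.45 [656.9   6.2 123.2] [ 3.  -0.4  6.3] 0.003121265815680908
[[-1.   0.   0.1]
 [-0.1  0.  -1. ]
 [-0.  -1.  -0. ]]
```

View pics/g_crop.png

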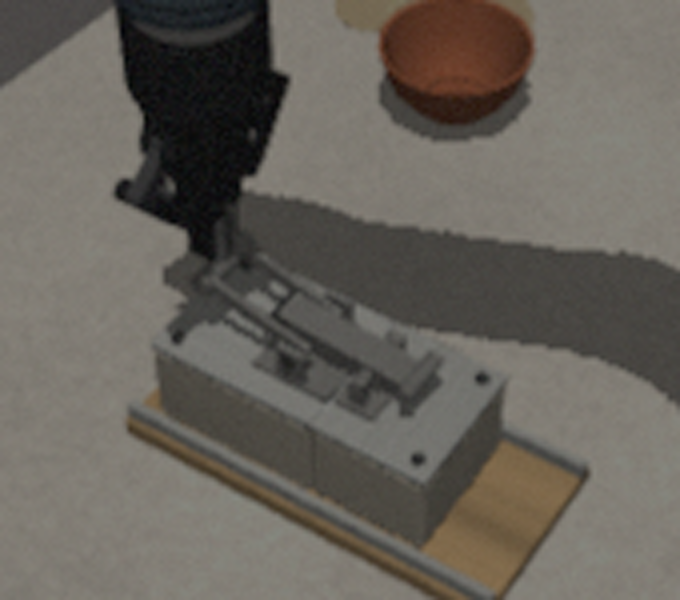

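```bash
python3 - <<'E'
from go import *
f=lambda P:((proj("side",w(P))-[230,150])*4).round(0)
for th in (.25,.3,.4,.5,.6):
    print(th,[f([-25-65*np.cos(th),y,98+65*np.sin(th)]) for y in(-23,0,23)])
for x in (-102,-91,-80): print(x,[f([x,y,123.5]) for y in (-14,14)])
print("roll,hook z..", f([-25,24,104]),f([-25,-24,104]))
b=cv2.imread("pics/g_side.png");cv2.imwrite("pics/g_crop2.png",cv2.resize(cv2.convertScaleAbs(b[195:240,265:325],alpha=1.6),None,fx=13,fy=13,interpolation=2))
E
```

```text
0.25 [array([194., 290.]), array([218., 265.]), array([242., 241.])]
0.3 [array([195., 287.]), array([219., 262.]), array([243., 237.])]
0.4 [array([197., 281.]), array([221., 256.]), array([245., 231.])]
0.5 [array([200., 275.]), array([225., 250.]), array([249., 226.])]
0.6 [array([204., 271.]), array([229., 246.]), array([253., 221.])]
-102 [array([182., 259.]), array([212., 229.])]
-91 [array([198., 266.]), array([227., 236.])]
-80 [array([214., 274.]), array([243., 244.])]
roll,hook z.. [334. 295.] [286. 349.]
```

View pics/g_crop2.png

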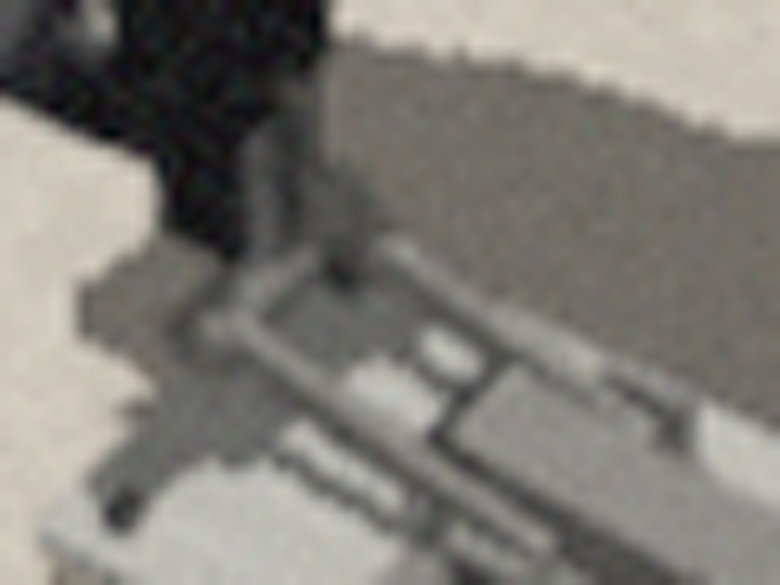

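Request:
arm_command(
  claw=[-1, -1, -1, -1, -1],
  linear=[
    [-2, -6, 0],
    [0, -16, 0],
    [10, -16, 0],
    [10, -11, 0],
    [10, -8, 0],
  ],
  yaw=[0, 0, 0, 0, 0],
)

```text
t: 20.08
ee_pos: [642.8, 4.8, 128.6]
eef_rot: [[-0.996, -0.001, 0.084], [-0.084, -0.0, -0.996], [0.001, -1.0, 0.0]]
contact_force: [-0.9, -0.2, 0.4]
width: -0.006
```

```bash
python3 go.py -82 0 125
```

```text
shift [-5.9  3.6 -0.1] yaw rotvec tool [-0.0001  0.0001  0.0011] world [648.6   5.4 125. ]
mould pos -76.2 0.1 128.6 [-0.90683597 -0.21229067  0.41774817] 20.075
```

Request:
arm_command(
  claw=[-1, -1, -1, -1],
  linear=[
    [-6, 1, 0],
    [-6, 3, 0],
    [-6, 5, 0],
    [-6, 7, 0],
  ],
  yaw=[0, 0, 0, 0],
)

```text
t: 20.58
ee_pos: [649.7, 5.6, 122.6]
eef_rot: [[-0.996, 0.001, 0.084], [-0.084, 0.0, -0.996], [-0.001, -1.0, -0.0]]
contact_force: [-1.1, 0.7, 4.1]
width: 0.004
```

Request:
arm_command(
  claw=[-1, -1, -1, -1],
  linear=[
    [0, 1.5, 0],
    [-1, 3, 0],
    [-1, 4.5, 0],
    [-1, 6, 0],
  ],
  yaw=[0, 0, 0, 0],
)

```text
t: 21.08
ee_pos: [651.5, 5.7, 116.8]
eef_rot: [[-0.996, 0.002, 0.084], [-0.084, 0.0, -0.996], [-0.002, -1.0, -0.0]]
contact_force: [3.7, 0.3, 4.4]
width: -0.003
```

```bash
python3 go.py -85 0 110
```

```text
shift [-0.1  6.8  0. ] yaw rotvec tool [ 0.0002  0.     -0.0024] world [651.6   5.7 110. ]
mould pos -84.9 -0.0 116.8 [3.74849491 0.25932308 4.35270463] 21.075
```

Request:
arm_command(
  claw=[-1, -1, -1, -1, -1],
  linear=[
    [1, 1.5, 0],
    [1, 3, 0],
    [1, 4.5, 0],
    [1, 6, 0],
    [1, 7.5, 0],
  ],
  yaw=[0, 0, 0, 0, 0],
)

```text
t: 21.7
ee_pos: [649.0, 5.4, 108.4]
eef_rot: [[-0.996, -0.001, 0.084], [-0.084, -0.0, -0.996], [0.001, -1.0, 0.0]]
contact_force: [2.2, -0.4, 3.6]
width: -0.001
```

Request:
arm_command(
  claw=[-1, -1, -1, -1],
  linear=[
    [0, 0.7, 0],
    [0, 1.4, 0],
    [0, 2, 0],
    [0, 2.5, 0],
  ],
  yaw=[0, 0, 0, 0],
)

```text
t: 22.2
ee_pos: [649.2, 5.4, 106.2]
eef_rot: [[-0.996, -0.0, 0.084], [-0.084, -0.0, -0.996], [0.0, -1.0, 0.0]]
contact_force: [1.9, 0.1, 2.0]
width: 0.004
```

```bash
python3 go.py -85 0 105
```

```text
shift [-2.4  1.2 -0.1] yaw rotvec tool [-0.0001  0.      0.0004] world [651.6   5.7 105. ]
mould pos -82.6 0.1 106.2 [1.89707293 0.12465961 2.02008132] 22.2
```

Request:
arm_command(
  claw=[-1, -1, -1],
  linear=[
    [0, 0.5, 0],
    [0, 1, 0],
    [0, 1.5, 0],
  ],
  yaw=[0, 0, 0],
)

```text
t: 22.58
ee_pos: [649.0, 5.4, 105.0]
eef_rot: [[-0.996, -0.001, 0.084], [-0.084, -0.0, -0.996], [0.001, -1.0, 0.0]]
contact_force: [-1.6, -0.6, 6.1]
width: -0.0
```

Request:
arm_command(
  claw=[-1, -1, -1],
  linear=[
    [0, 0.5, 0],
    [0, 1, 0],
    [0, 1, 0],
  ],
  yaw=[0, 0, 0],
)

```text
t: 22.95
ee_pos: [649.1, 5.4, 104.8]
eef_rot: [[-0.996, -0.001, 0.084], [-0.084, -0.0, -0.996], [0.001, -1.0, 0.0]]
contact_force: [-2.4, 0.1, 10.3]
width: 0.001
```

On the stop: z no longer falls while force rises about 4–5 N/mm. Going on to ~15 N.

Request:
arm_command(
  claw=[-1, -1, -1, -1],
  linear=[
    [0, 0.4, 0],
    [0, 0.8, 0],
    [0, 0.8, 0],
    [0, 0.8, 0],
  ],
  yaw=[0, 0, 0, 0],
)

```text
t: 23.45
ee_pos: [649.1, 5.4, 104.6]
eef_rot: [[-0.996, -0.001, 0.084], [-0.084, -0.0, -0.996], [0.001, -1.0, 0.0]]
contact_force: [-5.4, -0.1, 15.4]
width: 0.002
```

Request:
arm_command(
  claw=[-1, -1, -1, -1],
  linear=[
    [0, 0.2, 0],
    [0, 0.3, 0],
    [0, 0.3, 0],
    [0, 0.3, 0],
  ],
  yaw=[0, 0, 0, 0],
)

```text
t: 23.95
ee_pos: [649.2, 5.4, 104.6]
eef_rot: [[-0.996, -0.0, 0.084], [-0.084, -0.001, -0.996], [0.001, -1.0, 0.001]]
contact_force: [-5.7, 0.3, 16.0]
width: 0.003
```

Request:
arm_command(
  claw=[-1, -1, -1, -1, -1, -1, -1, -1],
  linear=[
    [0, 0, 0],
    [0, 0, 0],
    [0, 0, 0],
    [0, 0, 0],
    [0, 0, 0],
    [0, 0, 0],
    [0, 0, 0],
    [0, 0, 0],
  ],
  yaw=[0, 0, 0, 0, 0, 0, 0, 0],
)

```text
t: 24.95
ee_pos: [649.2, 5.4, 104.6]
eef_rot: [[-0.996, -0.0, 0.084], [-0.084, -0.001, -0.996], [0.0, -1.0, 0.0]]
contact_force: [-5.1, -0.9, 16.6]
width: -0.003
```

Request:
arm_command(
  claw=[-1, -1, -1, -1, -1, -1, -1, -1],
  linear=[
    [0, -3, 0],
    [0, -15, 0],
    [0, -50, 0],
    [0, -110, 0],
    [0, -170, 0],
    [40, -195, 0],
    [40, -195, 0],
    [40, -195, 0],
  ],
  yaw=[0, 0, 0, 0, 0, 0, 0, 0],
)

```text
t: 25.95
ee_pos: [609.4, 2.0, 297.4]
eef_rot: [[-0.996, -0.001, 0.084], [-0.084, -0.0, -0.996], [0.001, -1.0, 0.0]]
contact_force: [0.4, 0.9, 0.0]
width: 0.002
```

```bash
python3 look.py z wrist,side lever_bar,claw_roll,claw_hook,keeper_pin; python3 - <<'E'
from go import *
for c in ("wrist","side"):
    d=np.load(f"pics/z_{c}.npy");K,R,t=cal(c)
    u,v=np.meshgrid(np.arange(640),np.arange(480));m=d>0
    P=np.stack([(u-K[0,2])/K[0,0]*d,(v-K[1,2])/K[1,1]*d,d],-1)[m]
    W=(P-t)@R; M=np.stack([(W-O)@X,(W-O)@Y,W[:,2]],1)
    s=(abs(M[:,2]-78)<4)&(abs(M[:,0])<150)&(abs(M[:,1])<50); print(c,M[s].min(0),M[s].max(0))
    s=(M[:,0]>-96)&(M[:,0]<-84)&(abs(M[:,1])<20)&(M[:,2]>86)&(M[:,2]<140);print("bar top",np.percentile(M[s][:,2],[5,50,95]),s.sum(), "max z over latch",M[(abs(M[:,1])<24)&(M[:,0]>-100)&(M[:,0]<80)&(M[:,2]<180)][:,2].max())
a=cv2.imread("pics/z_side.png");b=cv2.imread("pics/z_wrist.png")
cv2.imwrite("pics/z_crop.png",np.hstack([cv2.resize(a[190:280,250:350],(400,360),interpolation=2),cv2.resize(b[100:360,200:440],(400,433),interpolation=2)[:360]]))
E
```

```text
wrist lever_bar [322.2 166.5] 0.66 [652.9   1.6 103.6]
wrist claw_roll [318.6 284.5] 0.63 [620.6   2.7 301.9]
wrist claw_hook [320.2 263.6] 0.66 [550.1  -5.2 103.2]
wrist keeper_pin [318.6 260.5] 0.81 [553.7  -3.1 103.5]
side lever_bar [284.  221.9] 0.87 [651.7  12.2 102.4]
side claw_roll [332.8 243.8] 0.93 [521.8   0.9 108.7]
side claw_hook [323.8 242. ] 0.8 [542.9   5.3 103.6]
side keeper_pin [322.  239.4] 0.6 [550.2   2.1 104.1]
26.45 [609.6   2.1 297.5] [-0.1 -0.   0.6] 0.0009681786323396547
[[-1.  -0.   0.1]
 [-0.1  0.  -1. ]
 [ 0.  -1.  -0. ]]
wrist [-109.80354145  -43.65581329   74.14415358] [74.73646982 46.65764277 81.99996257]
bar top [102.12063334 104.36966365 106.06427822] 491 max z over latch 109.58848443367947
side [-109.13749675  -45.31123306   74.03200273] [77.25009099 48.95132869 81.99967199]
bar top [100.37388542 104.72625042 107.57466649] 62 max z over latch 112.80399780056095
```

View pics/z_crop.png

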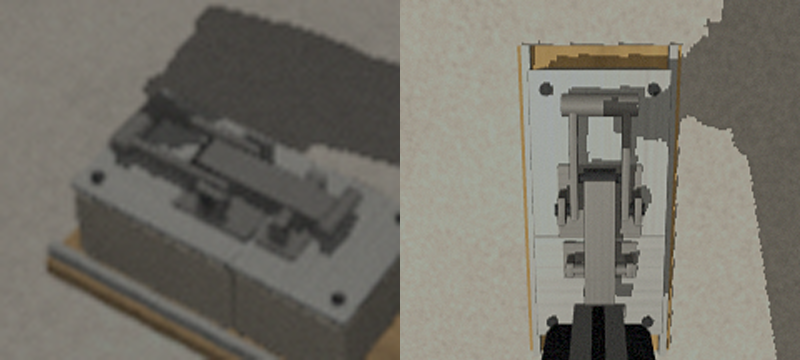

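```bash
python3 -c "
from workcell import env; print(env.finish_job())"
```

```text
the job is handed in; nothing more can be done
None
```

I hooked the claw over the keeper pin, swung the lever back over centre and pressed it home, and handed the job in at about 26.5 s. No verdict came back, so success rests on my own checks.

**Press:** I pushed the lever to its forward stop, tipped the claw down over the pin, then pressed the bar onto its stop. I held it at about 15–17 N vertically for roughly 1.5 s. The highest force I read was about 17.5 N in all, but I only read it at the end of each move.

**Last checks:**
- **Lever:** the top of the bar measured 104.4 mm (wrist camera) and 104.7 mm (side camera). Fully home is 105 mm.
- **Gap:** the far edge of the sliding half is at 74.7 mm on the wrist camera, against 75 mm when shut. The side camera gave 77.3 mm, but it also put the sides of the plate 2 mm too far out, so I trusted the wrist camera. In the picture only a hairline remains between the halves.
- **Claw:** the last pictures show the claw lying flat across the pin, with the hook detected beyond it. The wrist camera put the hook only about 4 mm past the pin and the side camera about 7 mm, from points a little off on both. The hook lip itself was hidden from view.
- **Robot and surroundings:** the arm is well clear and touches nothing. It stayed away from the pots and tools throughout; I did not measure their positions again.

**Slips on the way:** my first downward press missed the bar and passed behind it. On the second try the finger slid towards the back of the bar, so I lifted and re-centred. Both were mended without any high force reading.

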